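Bring up the cedar-ball dish from the shoe rack and present its thumb tab

TASK

Swing both yellow flaps of the shoe rack's box wide open (upright or a little past), then lift the little aluminium dish by its hoop handle straight up until it is well clear of the box, keeping the loose cedar ball in its centre. Then, keeping the dish level over the middle of the box, turn it a quarter turn so that its red thumb tab, which pointed along the rack to its left end, points squarely to the rack's front (the long side nearest the robot). Finish holding it there, still and level, ball centred, flaps open; do not put it down, and do not disturb the tin, brush, shoe tree or shoe horn.

Things in the scene. Friction and masses are not known exactly. Their poses are not given: they have to be found in the camera images.
- rack: Green metal shoe rack, fixed (sizes in mm), 220 deep (x) by 600 wide (y). Origin on the ledge under its centre; x from front (robot side) to back, y to its left end. Deck 90 above the origin, tin and brush on its wings. On its middle a box, outside 210 x 264, walls 4, floor 90 and rim 180 above the origin, closed by two yellow flaps hinged on its left and right rims, meeting in the middle.
- box_middle (a point): Centre of the box's mouth, at rim height (180 mm above the rack's origin); fixed to the rack.
- flap_left (a joint): Angle of the left (+y) flap, rad: 0 closed (flat), 1.57 upright, stop 1.92; starts at 0 to 0.25. Hinge axis along the rack's x; the free edge goes up and over to the left. Stiff hinge (0.22 N m friction): the flap (0.18 kg, 4 mm thick, 206 mm along the hinge, free edge 128 mm from it) stays where it is left.
- flap_left_hinge (a point): Mid point of the left flap's hinge axis, on the left rim of the box: 130 mm to the left of box_middle.
- flap_left_knob (a point): Centre of the left flap's knob: black roller 24 mm long (parallel to the hinge), 18 mm diameter, on an 8 mm stem; 103 mm from the hinge towards the free edge, 36 mm out from the flap's hinge plane (above it when closed), 23 mm gap under the roller. Pinched on its two ends (fingers closing along the rack's x) it can turn in the fingers as the flap swings.
- flap_right (a joint): Opening angle of the right (-y) flap, as flap_left mirrored (starts at 0 to 0.25): its free edge goes up and over to the right.
- flap_right_hinge (a point): Mid point of the right flap's hinge axis, on the right rim: 130 mm to the right of box_middle.
- flap_right_knob (a point): Centre of the right flap's knob, same as the left one's.
- dish: Round aluminium dish on the box floor, 0.14 kg (sizes in mm), 112 diameter, rim 17 high; inside a flat seat of radius 8, 4 above the underside, then a 16 degree cone. Origin at the centre of its underside, z up, x points out to its red thumb tab. Wire hoop handle over it in the x-z plane (feet at x = +-51, 76 high). At the start x points along the rack's +y (left) within 0.25 rad.
- dish_grip (a point): Centre of the wooden grip block on top of the hoop, straight above the dish's centre and 69 mm above its underside: 40 mm long along the dish's x, 14 mm wide along its y, 14 mm high. Pinch it across its width from above; the top of the ball is 33 mm below this point.
- dish_tab (a point): Outer end of the red thumb tab (26 mm wide, 4 mm thick), 77 mm from the dish's centre along its x, 15 mm above its underside.
- cedar_ball_center (a point): Centre of the loose cedar ball, 32 mm diameter, 14 g, lying on the dish's flat seat; 20 mm above the dish's underside when centred.
- polish_tin: Bystander: closed tin of shoe polish, 76 mm diameter, 26 mm high, on one wing of the rack's deck. Origin under its centre.
- brush: Bystander: bristle brush, 150 x 48 x 43 mm, long way along its x, on the other wing of the deck. Origin under its centre.
- shoe_tree: Bystander: wooden shoe tree, about 270 x 66 x 47 mm, long way along its x, on the ledge to the right of the rack. Origin under its middle.
- shoe_horn: Bystander: blue plastic shoe horn, about 185 x 40 x 11 mm, long way along its x, on the ledge to the left of the rack. Origin under its middle.

How it is judged:
By the outcome, as a careful person would: the job done as asked, in the order asked, and still so for the second after the job is handed in, while the arm keeps its last pose, push and grip.
It also fails if it takes over 70 s, if anything falls off the work surface, if the arm or the gripper's body presses on something with over 40 N, if the wrist force passes 120 N, or if a joint passes its speed limit or range.

ROBOT

A 7-joint arm with a two-finger parallel gripper is mounted at the origin on the work surface. World frame = base frame: x ahead of the robot, y to its left, z up, the work surface at z = 0. Lengths are in m, angles in rad, forces in N, time in s.
With the tool pointing down it reaches from about 0.35 to 0.9 m from the base axis. Payload 8.1 kg.
Tool frame: the origin (TCP) lies midway between the tips of the shut fingers; the grasp point (between the pads) lies 19 mm behind it; z points along the fingers, y is the direction in which the jaws open and shut (so a half turn about z gives the same grasp; the last joint's range is limited). The gripper opens to 92 mm and grips with 3 to 60 N. Pads are 19 mm wide; open, the fingers measure 130 mm over their backs; the gripper's body (75 mm by 190 mm) begins 47 mm behind the grasp point.
Start: joints at [1.01, 0.434, 0.025, 1.573, -0.012, 1.134, -0.075], TCP at [0.276, -0.561, 0.227] pointing down, gripper open.
Joint ranges: [-2.62, 2.62], [-0.44, 2.09], [-1.27, 1.32], [0.08, 2.57], [-1.32, 4.46], [0.12, 2], [-2.74, 2.74]. Speed limits (rad/s): [2.22, 2.22, 3.01, 3.01, 3.14, 3.14, 3.14].

INTERFACE

Orientations are given as a rotation vector (axis times angle).
In Python, from station import robot, viewer gives the robot as it stands.
- The arm moves only by the shell command python3 -m jog 'ROWS' [OPENING] [FORCE]. ROWS is JSON, a list that holds one entry, the list of rows, each a list of 6 numbers: the shift along the world's x, y, z normalised to -1 to 1, where 1 is 1 m, then the turn, a rotation vector about the world's x, y, z normalised to -1 to 1, where 1 is 30 degrees. In form: [[[dx, dy, dz, ax, ay, az], ...]]. A call has exactly 5 rows; each row is the pose to reach, as a shift and turn from the pose measured when the call began; what a row does not reach only later rows make up. A row lasts 1/8 s, in which the tool goes at most 62.5 mm and 10.7 degrees, less where a joint would pass 70% of its speed; a pose out of reach is approached as far as the arm can. A call with a number of a shift or a turn outside -1 to 1 is refused whole. A call with a gripper value outside its range is refused whole. OPENING is the opening, from -1 (shut) to 1 (fully open), set as the call begins (- or left out, the last holds). The fingers move at their own pace and stop on an object; FORCE is the grip in N (left out, the last holds). Time passes only in rows, so rows that repeat a pose let the fingers close, or fill a call up. It gives the time, the measured TCP pose, the force and the opening at its end, in the units of the state.
- robot.observe(): the state, without advancing time (a new reading comes with each control period).
- viewer.camera(name): name is "side" or "top"; returns a dict with "color" (480x640x3 uint8, blue, green, red), "intrinsics" (3x3 intrinsics, pixels), "k1" (the pictures are not rectified: a ray, as slopes to the right and down, at radius r is drawn at 1 + k1 r^2 times it, then the intrinsics apply), "R" (3x3) and "t" (3): a world point X has camera coordinates R X + t. Camera axes: x right, y down, z forward; pixel columns grow to the right and rows downward; lengths in m; the calibration is good to about 2 mm. A picture is of the moment at which its call begins. There is no depth.
- robot.sign_off(): hands the job in, once; it reports no verdict.
The state is a dict: "t": time; "q": joint angles; "qd": joint speeds; "joint_efforts": joint torques, N m; "position": TCP position; "eef_rot": TCP orientation; "wrist_force": force on the tool from outside, world axes, zero at the start; "wrist_torque": the same for the moment, N m; "gripper_width": finger opening in m.
Only numpy, scipy, OpenCV 4.12 (cv2) and the standard library are available. Lean on these libraries where they do the work, as an engineer would, in place of code of your own. Each camera call takes 0.05 s, during which the arm holds its last target. There are 200 camera calls.

## Working session

There is one attempt and no reset: what is moved stays moved. The work goes in short steps, Python scripts to look and compute and a shell command to move; the robot and the scene stay as the last step left them, time stands still between calls to the robot, and variables do not carry over. Pictures are saved under pics/ and viewed, about 8 in all and at most 12, crops included, and the job is handed in when it is done.

```bash
ls; mkdir -p pics; python3 - <<'E'
from station import robot, viewer
import cv2,numpy as np
print({k:np.round(v,3).tolist() for k,v in robot.observe().items()})
for n in("side","top"):
    c=viewer.camera(n); cv2.imwrite(f"pics/{n}0.png",c["color"]); np.savez(f"{n}.npz",K=c["intrinsics"],k1=c["k1"],R=c["R"],t=c["t"])
    print(n,c["intrinsics"],c["k1"],c["R"],c["t"], -np.array(c["R"]).T@c["t"])
E
```

```text
pics
{'t': 0.0, 'q': [1.01, 0.435, 0.025, 1.574, -0.012, 1.134, -0.075], 'qd': [0.001, -0.002, 0.001, -0.0, -0.0, -0.0, -0.0], 'joint_efforts': [-0.001, -66.784, 0.985, -31.446, -0.061, 0.043, 0.0], 'position': [0.276, -0.56, 0.226], 'eef_rot': [-3.058, -0.712, 0.001], 'wrist_force': [-0.121, 0.275, 0.085], 'wrist_torque': [0.024, 0.011, -0.012], 'gripper_width': 0.092}
side [[461.07836352   0.         325.08474393]
 [  0.         461.07836352 240.65204734]
 [  0.           0.           1.        ]] -0.09078991817062532 [[-0.96151446 -0.27473753 -0.00304029]
 [-0.17574923  0.62350976 -0.76180561]
 [ 0.21119224 -0.73195278 -0.64779855]] [0.54369755 0.22112983 1.32558877] [0.28168239 0.9817659  1.02882543]
top [[439.5118518    0.         316.93363741]
 [  0.         439.5118518  245.03198815]
 [  0.           0.           1.        ]] 0.01713575134417071 [[-2.65427445e-02 -9.99641986e-01 -3.37393529e-03]
 [-9.89901725e-01  2.67539649e-02 -1.39207756e-01]
 [ 1.39248184e-01 -3.55091532e-04 -9.90257450e-01]] [-2.71812525e-04  5.66669071e-01  1.27977058e+00] [ 0.38273375 -0.01497792  1.34618616]
```

View pics/top0.png

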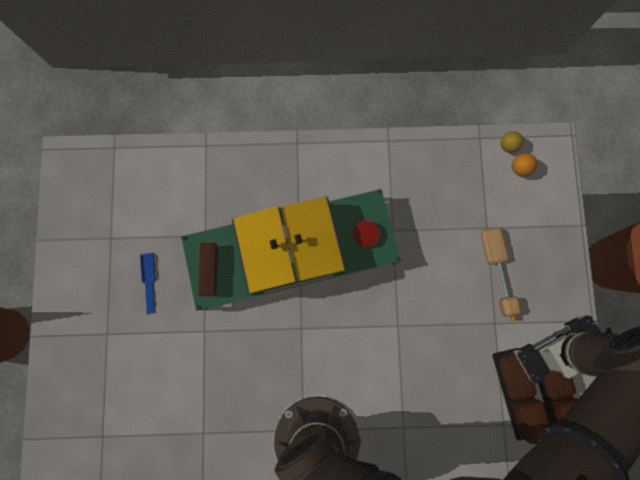

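View pics/side0.png

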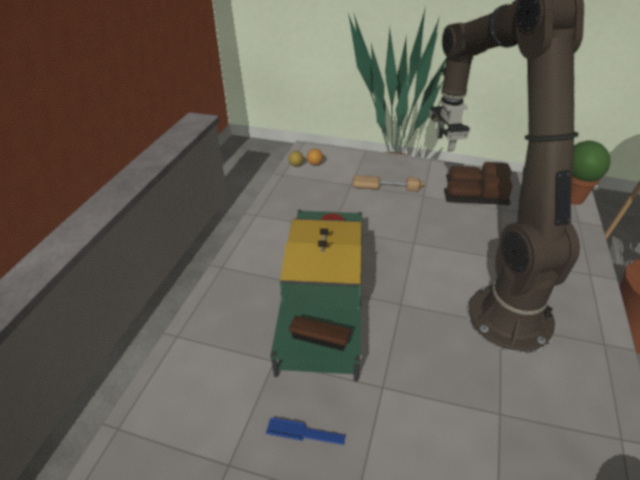

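View crop.

```bash
python3 - <<'E'
import cv2,numpy as np
a=cv2.imread('pics/top0.png')[180:320,175:410]; b=cv2.imread('pics/side0.png')[205:385,265:370]
g=lambda i,s:cv2.convertScaleAbs(cv2.resize(i,None,fx=s,fy=s,interpolation=cv2.INTER_CUBIC),alpha=1.6,beta=10)
A=g(a,2);B=g(b,3);o=np.zeros((540,800,3),np.uint8);o[:280,:470]=A;o[:540,480:795]=B
cv2.imwrite('pics/crop0.png',o)
E
```

```text
(no output)
```

View pics/crop0.png

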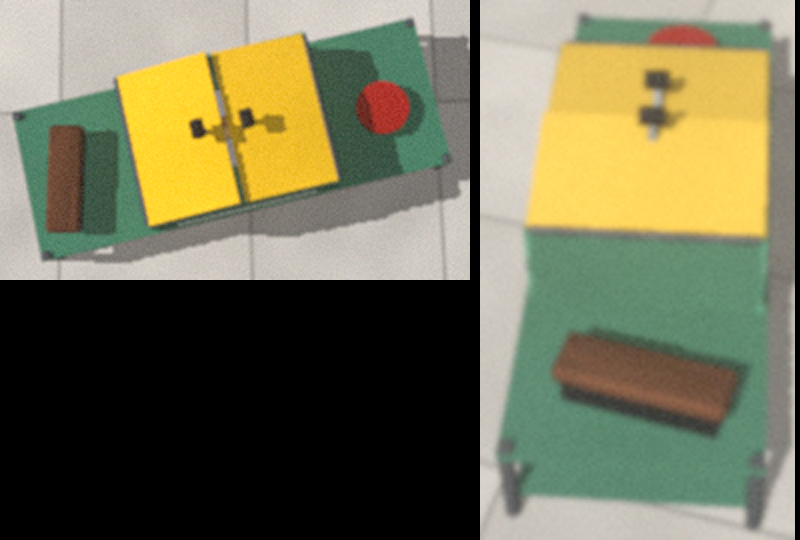

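```bash
cat > h.py <<'E'
import numpy as np, cv2
from scipy.optimize import least_squares
C={n:dict(np.load(f'{n}.npz')) for n in('side','top')}
def proj(n,X):
    c=C[n];p=np.atleast_2d(X)@c['R'].T+c['t'];s=p[:,:2]/p[:,2:];s=s*(1+c['k1']*(s**2).sum(1,keepdims=True))
    return s@c['K'][:2,:2].T+c['K'][:2,2]
def R2W(p,X):
    c,s=np.cos(p[3]),np.sin(p[3]);return np.atleast_2d(X)@np.array([[c,-s,0],[s,c,0],[0,0,1]]).T+p[:3]
def knob(s,a,r=.103,h=.036): # s=+1 left ; rack frame
    return [0,s*(.130-(r*np.cos(a)-h*np.sin(a))),.18+r*np.sin(a)+h*np.cos(a)]
E
python3 - <<'E'
from h import *
D=lambda x,y,z:(x,y,z)
obs=[('top',(182,238),(.11,.3,.09)),('top',(381,191),(.11,-.3,.09)),('top',(398.5,260),(-.11,-.3,.09)),('top',(196.5,308.5),(-.11,.3,.09)),
('top',(233,218.5),(.103,.13,.182)),('top',(249.5,293),(-.103,.13,.182)),('top',(326.5,197.5),(.103,-.13,.182)),('top',(344,270.5),(-.103,-.13,.182)),
('side',(273.7,355),(.11,.3,.09)),('side',(357.3,358.3),(-.11,.3,.09)),('side',(300,211.7),(.11,-.3,.09)),('side',(360,214),(-.11,-.3,.09)),
('side',(280.7,280.7),(.103,.13,.182)),('side',(360.7,283.3),(-.103,.13,.182)),
('top',(274,244.5),1),('top',(298,239),-1),('side',(322,243.7),1),('side',(323.7,231.3),-1)]
def f(p):
    r=[]
    for n,u,X in obs:
        if not isinstance(X,tuple): X=knob(X,p[4] if X>0 else p[5])
        r.append((proj(n,R2W(p,X))[0]-u))
    return np.ravel(r)
s=least_squares(f,[.5,0,0,.2,.1,.1],loss='soft_l1');print(np.round(s.x,4));print(np.round(s.fun.reshape(-1,2),1) if s.fun.size==36 else '',np.round(f(s.x).reshape(-1,2),1).tolist())
np.save('p.npy',s.x);p=s.x
for k in(1,-1):
    for a in(p[4] if k>0 else p[5],.5,1,1.57,1.75):print(k,round(a,2),np.round(R2W(p,knob(k,a)),3))
print('mid',R2W(p,[0,0,.18]))
E
```

```text
[ 0.5515  0.0604 -0.0018  0.2101  0.176   0.0649]
[[-0.7 -2. ]
 [ 0.6 -2.3]
 [ 2.6  1.1]
 [-0.3  2.2]
 [ 0.1  0. ]
 [-0.1  0. ]
 [ 0.1 -1. ]
 [ 1.  -0.6]
 [-3.3  1.9]
 [ 3.3  3.7]
 [-2.1 -1.4]
 [ 2.4 -1.2]
 [-0.3  0.4]
 [-0.3  1.6]
 [-0.  -0.2]
 [ 0.7  0.1]
 [ 0.7 -0. ]
 [ 0.7  0.2]] [[-0.7, -2.0], [0.6, -2.3], [2.6, 1.1], [-0.3, 2.2], [0.1, 0.0], [-0.1, 0.0], [0.1, -1.0], [1.0, -0.6], [-3.3, 1.9], [3.3, 3.7], [-2.1, -1.4], [2.4, -1.2], [-0.3, 0.4], [-0.3, 1.6], [-0.0, -0.2], [0.7, 0.1], [0.7, -0.0], [0.7, 0.2]]
1 0.18 [[0.544 0.095 0.232]]
1 0.5 [[0.54  0.116 0.259]]
1 1 [[0.53  0.163 0.284]]
1 1.57 [[0.517 0.223 0.281]]
1 1.75 [[0.513 0.24  0.273]]
-1 0.06 [[0.558 0.032 0.221]]
-1 0.5 [[0.563 0.005 0.259]]
-1 1 [[ 0.573 -0.042  0.284]]
-1 1.57 [[ 0.586 -0.102  0.281]]
-1 1.75 [[ 0.59  -0.119  0.273]]
mid [[0.55151374 0.06044977 0.17815781]]
```

```bash
python3 -m jog '[[[0.01,0.03,0.03,0,0,0.16],[0.03,0.07,0.06,0,0,0.33],[0.05,0.12,0.08,0,0,0.5],[0.07,0.16,0.09,0,0,0.67],[0.094,0.2,0.09,0,0,0.84]]]' 0.2 20
python3 -m jog '[[[0.02,0.04,0,0,0,0.17],[0.04,0.08,0,0,0,0.34],[0.06,0.12,0,0,0,0.5],[0.08,0.16,0,0,0,0.67],[0.094,0.2,0,0,0,0.84]]]' 
python3 -m jog '[[[0.02,0.04,0,0,0,0.17],[0.04,0.08,0,0,0,0.34],[0.06,0.12,0,0,0,0.5],[0.08,0.16,0,0,0,0.67],[0.094,0.192,0,0,0,0.84]]]' 
cat > st.py <<'E'
from station import robot,viewer
import numpy as np,cv2,sys
from scipy.spatial.transform import Rotation as Ro
from h import *
s=robot.observe();p=np.load('p.npy');P=np.array(s['position']);R=Ro.from_rotvec(s['eef_rot']).as_matrix()
g=P-.019*R[:,2]
print('t %.2f'%s['t'],'pos',np.round(P,4),'grasp',np.round(g,4),'z',np.round(R[:,2],4),'yaw_y %.3f'%np.arctan2(R[1,1],R[0,1]),'w %.4f'%s['gripper_width'],'F',np.round(s['wrist_force'],1),'q',np.round(s['q'],2))
y=np.array([np.cos(p[3]),np.sin(p[3]),0]) # desired tool y
Z=np.array([0,0,-1.]);Rd=np.column_stack([np.cross(y,Z),y,Z])
if (Rd[:,1]@R[:,1])<0: Rd[:,:2]*=-1
print('turn to rack, units',np.round(np.degrees(Ro.from_matrix(Rd@R.T).as_rotvec())/30,3))
E
python3 st.py
```

```text
t: 0.72
position: [0.3705, -0.3591, 0.3169]
eef_rot: [2.829, 1.367, -0.001]
wrist_force: [0.7, -0.7, 0.1]
gripper_width: 0.0552
t: 1.35
position: [0.4649, -0.1576, 0.3166]
eef_rot: [-2.459, -1.955, 0.001]
wrist_force: [0.2, -0.3, 0.6]
gripper_width: 0.055
t: 1.98
position: [0.5592, 0.0362, 0.3162]
eef_rot: [-1.969, -2.447, 0.001]
wrist_force: [0.5, -0.6, -0.3]
gripper_width: 0.0553
t 1.98 pos [0.5592 0.0362 0.3162] grasp [0.5593 0.0362 0.3352] z [-0.001 -0.    -1.   ] yaw_y 0.216 w 0.0553 F [ 0.5 -0.6 -0.3] q [ 0.24  0.32 -0.53  1.56  0.17  1.31 -0.1 ]
turn to rack, units [ 0.    -0.002 -0.011]
```

```bash
python3 -m jog '[[[-0.001,-0.004,-0.03,0,0,-0.01],[-0.001,-0.004,-0.06,0,0,-0.01],[-0.001,-0.004,-0.09,0,0,-0.01],[-0.001,-0.004,-0.112,0,0,-0.01],[-0.001,-0.004,-0.112,0,0,-0.01]]]'
python3 -m jog '[[[0,0,0,0,0,0],[0,0,0,0,0,0],[0,0,0,0,0,0],[0,0,0,0,0,0],[0,0,0,0,0,0]]]' -1 20
python3 st.py; python3 - <<'E'
from station import viewer
import cv2,numpy as np
a=viewer.camera('top')['color'][180:320,200:400];b=viewer.camera('side')['color'][180:320,250:400]
o=np.hstack([cv2.resize(a,(400,280)),cv2.resize(b,(300,280))]);cv2.imwrite('pics/k1.png',cv2.convertScaleAbs(o,alpha=1.5))
E
```

```text
t: 2.6
position: [0.5569, 0.0318, 0.2024]
eef_rot: [-1.973, -2.44, 0.005]
wrist_force: [-0.1, 0.4, 2.0]
gripper_width: 0.0551
t: 3.22
position: [0.559, 0.0321, 0.2035]
eef_rot: [-1.975, -2.442, -0.0]
wrist_force: [6.7, 0.4, -1.2]
gripper_width: 0.0238
t 3.23 pos [0.559  0.0321 0.2035] grasp [0.559  0.0321 0.2225] z [-4.e-04  5.e-04 -1.e+00] yaw_y 0.211 w 0.0238 F [ 6.7  0.4 -1.2] q [ 0.23  0.4  -0.51  1.73  0.22  1.06 -0.15]
turn to rack, units [-0.001 -0.001 -0.001]
```

View pics/k1.png

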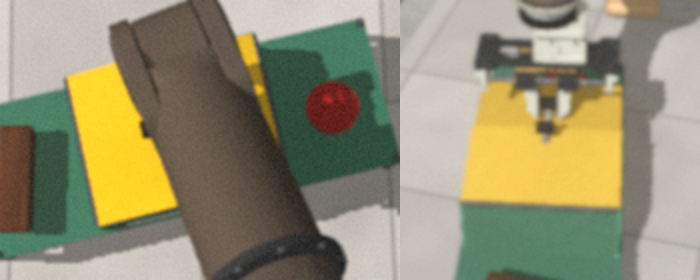

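```bash
cat > arc.py <<'E'
from h import *; import sys
from station import robot
p=np.load('p.npy');s=int(sys.argv[1]);end=float(sys.argv[2]);n=int(sys.argv[3])
from scipy.spatial.transform import Rotation as Ro
o=robot.observe();R=Ro.from_rotvec(o['eef_rot']).as_matrix();g=o['position']-.019*R[:,2]
v=R2W(p,[0,s*.13,.18])[0]-g; yr=s*np.array([-np.sin(p[3]),np.cos(p[3]),0])
m=np.hypot(v@yr,v[2]);a0=np.arctan2(-v[2],v@yr)-np.arctan2(.036,.103)
print('radius',m,'ideal',np.hypot(.103,.036),'a',a0)
A=np.linspace(a0,end,5*n+1)
K=np.array([R2W(p,knob(s,a))[0] for a in A]);off=g-K[0]
for c in range(n):
    b=(g if c==0 else K[5*c]); print(np.round(K[5*c+1:5*c+6]-b,3).tolist())
E
python3 arc.py -1 1.75 4
```

```text
radius 0.1100041251760419 ideal 0.10911003620199197 a 0.07825982181612379
[[-0.0, -0.005, 0.008], [0.001, -0.01, 0.016], [0.002, -0.015, 0.023], [0.003, -0.021, 0.03], [0.004, -0.027, 0.036]]
[[0.001, -0.007, 0.006], [0.003, -0.014, 0.011], [0.005, -0.022, 0.016], [0.006, -0.03, 0.02], [0.008, -0.038, 0.023]]
[[0.002, -0.009, 0.003], [0.004, -0.017, 0.004], [0.006, -0.026, 0.005], [0.007, -0.035, 0.006], [0.009, -0.044, 0.005]]
[[0.002, -0.009, -0.001], [0.004, -0.018, -0.003], [0.006, -0.026, -0.006], [0.007, -0.034, -0.009], [0.009, -0.042, -0.014]]
```

```bash
python3 -m jog '[[[0,-0.005,0.008,0,0,0],[0.001,-0.01,0.016,0,0,0],[0.002,-0.015,0.023,0,0,0],[0.003,-0.021,0.03,0,0,0],[0.004,-0.027,0.036,0,0,0]]]'
python3 arc.py -1 1.75 3
python3 -m jog '[[[0.001,-0.007,0.006,0,0,0],[0.003,-0.014,0.011,0,0,0],[0.005,-0.022,0.016,0,0,0],[0.006,-0.03,0.02,0,0,0],[0.008,-0.038,0.023,0,0,0]]]'
python3 st.py;python3 arc.py -1 1.75 2
```

```text
t: 3.95
position: [0.5646, 0.0063, 0.2404]
eef_rot: [1.974, 2.443, 0.006]
wrist_force: [7.4, 4.3, -4.8]
gripper_width: 0.0236
radius 0.11011493353923305 ideal 0.10911003620199197 a 0.49368382777049347
[[0.0, -0.008, 0.005], [0.002, -0.015, 0.01], [0.003, -0.023, 0.015], [0.005, -0.031, 0.019], [0.007, -0.039, 0.022]]
[[0.002, -0.009, 0.003], [0.004, -0.017, 0.004], [0.006, -0.026, 0.005], [0.007, -0.035, 0.006], [0.009, -0.044, 0.005]]
[[0.002, -0.009, -0.001], [0.004, -0.018, -0.003], [0.006, -0.026, -0.006], [0.007, -0.034, -0.01], [0.009, -0.042, -0.014]]
t: 4.58
position: [0.5727, -0.0316, 0.2641]
eef_rot: [1.974, 2.443, 0.008]
wrist_force: [0.7, 4.9, -0.3]
gripper_width: 0.0239
t 4.58 pos [ 0.5727 -0.0316  0.2641] grasp [ 0.5727 -0.0316  0.2831] z [ 0.0036  0.0032 -1.    ] yaw_y 0.212 w 0.0239 F [ 0.7  4.9 -0.3] q [ 0.33  0.37 -0.5   1.62  0.19  1.2   0.  ]
turn to rack, units [-0.006  0.007 -0.004]
radius 0.11077372993743723 ideal 0.10911003620199197 a 0.9080276442898892
[[0.001, -0.009, 0.001], [0.002, -0.018, 0.003], [0.004, -0.027, 0.004], [0.006, -0.036, 0.004], [0.008, -0.045, 0.004]]
[[0.002, -0.009, -0.001], [0.004, -0.018, -0.003], [0.006, -0.026, -0.006], [0.007, -0.035, -0.01], [0.009, -0.043, -0.014]]
```

```bash
python3 -m jog '[[[0.001,-0.009,0.001,0,0,0],[0.003,-0.018,0.003,0,0,0],[0.005,-0.027,0.004,0,0,0],[0.007,-0.036,0.004,0,0,0],[0.009,-0.045,0.004,0,0,0]]]'
python3 -m jog '[[[0.002,-0.009,-0.001,0,0,0],[0.004,-0.018,-0.003,0,0,0],[0.006,-0.026,-0.006,0,0,0],[0.007,-0.035,-0.01,0,0,0],[0.009,-0.043,-0.014,0,0,0]]]'
python3 -m jog '[[[0,0,0,0,0,0],[0,0,0,0,0,0],[0,0,0,0,0,0],[0,0,0,0,0,0],[0,0,0,0,0,0]]]'
python3 st.py;python3 arc.py -1 1.75 1
```

```text
t: 5.2
position: [0.5824, -0.0769, 0.2695]
eef_rot: [1.972, 2.442, 0.01]
wrist_force: [2.1, 3.6, 3.0]
gripper_width: 0.0236
t: 5.82
position: [0.592, -0.1214, 0.2559]
eef_rot: [1.972, 2.44, 0.01]
wrist_force: [0.2, 2.3, 4.0]
gripper_width: 0.0239
t: 6.45
position: [0.592, -0.1215, 0.2559]
eef_rot: [1.972, 2.44, 0.009]
wrist_force: [3.8, -0.2, -2.4]
gripper_width: 0.0235
t 6.45 pos [ 0.592  -0.1215  0.2559] grasp [ 0.5918 -0.1215  0.2749] z [ 0.0071  0.0018 -1.    ] yaw_y 0.211 w 0.0235 F [ 3.8 -0.2 -2.4] q [ 0.44  0.42 -0.47  1.56  0.2   1.2   0.15]
turn to rack, units [-0.003  0.014 -0.002]
radius 0.11192778434495422 ideal 0.10911003620199197 a 1.7621571098603632
[[-0.002, 0.001, -0.002], [-0.002, 0.002, -0.002], [-0.002, 0.002, -0.002], [-0.002, 0.002, -0.002], [-0.002, 0.002, -0.002]]
```

```bash
python3 -m jog '[[[0,0,0,0,0,0],[0,0,0,0,0,0],[0,0,0,0,0,0],[0,0,0,0,0,0],[0,0,0,0,0,0]]]' 0.2
python3 -m jog '[[[0,0,0.02,0,0,0],[0,0,0.045,0,0,0],[0,0,0.07,0,0,0],[0,0,0.09,0,0,0],[0,0,0.09,0,0,0]]]'
python3 -m jog '[[[-0.01,0.04,0,0,-0.015,0],[-0.02,0.09,0,0,-0.015,0],[-0.03,0.14,0,0,-0.015,0],[-0.04,0.19,0,0,-0.015,0],[-0.048,0.2165,0,0,-0.015,0]]]'
python3 st.py;python3 - <<'E'
from station import viewer
import cv2,numpy as np
a=viewer.camera('top')['color'][180:320,175:400];b=viewer.camera('side')['color'][150:320,250:400]
o=np.hstack([cv2.resize(a,(450,280)),cv2.resize(b,(247,280))]);cv2.imwrite('pics/k2.png',cv2.convertScaleAbs(o,alpha=1.5))
E
```

```text
t: 7.08
position: [0.5919, -0.1214, 0.2559]
eef_rot: [1.972, 2.44, 0.009]
wrist_force: [-0.5, 0.1, -0.5]
gripper_width: 0.055
t: 7.7
position: [0.5926, -0.1213, 0.3473]
eef_rot: [1.971, 2.438, 0.011]
wrist_force: [0.7, -1.1, -0.3]
gripper_width: 0.0553
t: 8.32
position: [0.5432, 0.0982, 0.3462]
eef_rot: [1.963, 2.438, 0.019]
wrist_force: [0.5, -0.8, -1.2]
gripper_width: 0.0553
t 8.32 pos [0.5432 0.0982 0.3462] grasp [0.5429 0.0982 0.3652] z [ 0.0164  0.0021 -0.9999] yaw_y 0.215 w 0.0553 F [ 0.5 -0.8 -1.2] q [ 0.16  0.29 -0.57  1.54  0.16  1.35 -0.21]
turn to rack, units [-0.004  0.031 -0.009]
```

View pics/k2.png

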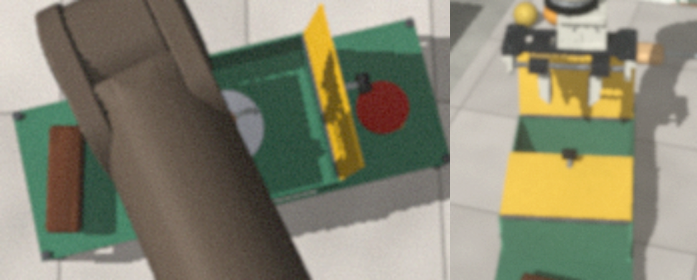

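The right flap stands open (side view, upper yellow panel) and the dish edge is visible in the box. Now the left knob.

```bash
python3 -m jog '[[[0.001,-0.003,-0.035,0,0.03,-0.01],[0.001,-0.003,-0.07,0,0.03,-0.01],[0.001,-0.003,-0.105,0,0.03,-0.01],[0.001,-0.003,-0.133,0,0.03,-0.01],[0.001,-0.003,-0.133,0,0.03,-0.01]]]'
python3 -m jog '[[[0,0,0,0,0,0],[0,0,0,0,0,0],[0,0,0,0,0,0],[0,0,0,0,0,0],[0,0,0,0,0,0]]]' -1 20
python3 st.py; python3 arc.py 1 1.75 4
```

```text
t: 9.05
position: [0.5424, 0.0945, 0.2108]
eef_rot: [-1.972, -2.44, 0.003]
wrist_force: [0.3, -0.9, 0.8]
gripper_width: 0.055
t: 9.68
position: [0.5455, 0.0955, 0.2123]
eef_rot: [-1.975, -2.443, -0.007]
wrist_force: [10.6, 2.2, -2.0]
gripper_width: 0.0236
t 9.68 pos [0.5455 0.0955 0.2123] grasp [0.5454 0.0955 0.2313] z [ 0.0022  0.0036 -1.    ] yaw_y 0.211 w 0.0236 F [10.6  2.2 -2. ] q [ 0.14  0.39 -0.55  1.74  0.23  1.08 -0.27]
turn to rack, units [-0.007  0.004 -0.002]
radius 0.1084149876391494 ideal 0.10911003620199197 a 0.17604386254134197
[[-0.002, 0.004, 0.008], [-0.003, 0.008, 0.015], [-0.004, 0.014, 0.021], [-0.006, 0.02, 0.027], [-0.007, 0.026, 0.033]]
[[-0.001, 0.007, 0.005], [-0.003, 0.014, 0.009], [-0.005, 0.021, 0.013], [-0.006, 0.029, 0.017], [-0.008, 0.037, 0.019]]
[[-0.002, 0.008, 0.002], [-0.004, 0.016, 0.003], [-0.005, 0.025, 0.004], [-0.007, 0.033, 0.004], [-0.009, 0.042, 0.003]]
[[-0.002, 0.008, -0.001], [-0.004, 0.016, -0.003], [-0.005, 0.024, -0.006], [-0.007, 0.032, -0.009], [-0.008, 0.04, -0.013]]
```

```bash
python3 -m jog '[[[-0.001,0.004,0.008,0,0,0],[-0.002,0.008,0.015,0,0,0],[-0.003,0.014,0.021,0,0,0],[-0.005,0.02,0.027,0,0,0],[-0.006,0.026,0.033,0,0,0]]]'
python3 -m jog '[[[-0.001,0.007,0.005,0,0,0],[-0.003,0.014,0.009,0,0,0],[-0.005,0.021,0.013,0,0,0],[-0.006,0.029,0.017,0,0,0],[-0.008,0.037,0.019,0,0,0]]]'
python3 st.py; python3 arc.py 1 1.75 2
```

```text
t: 10.3
position: [0.5399, 0.1223, 0.2456]
eef_rot: [-1.975, -2.443, -0.009]
wrist_force: [6.2, 5.2, -10.4]
gripper_width: 0.024
t: 10.92
position: [0.532, 0.1591, 0.2651]
eef_rot: [1.975, 2.442, 0.008]
wrist_force: [3.3, -3.8, -0.4]
gripper_width: 0.024
t 10.93 pos [0.532  0.1591 0.2651] grasp [0.5319 0.1591 0.2841] z [ 0.0038  0.0035 -1.    ] yaw_y 0.211 w 0.0240 F [ 3.3 -3.8 -0.4] q [ 0.05  0.35 -0.58  1.66  0.2   1.19 -0.37]
turn to rack, units [-0.007  0.007 -0.001]
radius 0.10995742277724517 ideal 0.10911003620199197 a 0.9630791888385964
[[-0.003, 0.008, 0.001], [-0.005, 0.016, 0.002], [-0.007, 0.025, 0.003], [-0.009, 0.033, 0.003], [-0.01, 0.042, 0.002]]
[[-0.002, 0.008, -0.001], [-0.004, 0.016, -0.003], [-0.005, 0.024, -0.006], [-0.007, 0.032, -0.009], [-0.008, 0.04, -0.013]]
```

```bash
python3 -m jog '[[[-0.002,0.008,0.001,0,0,0],[-0.004,0.016,0.002,0,0,0],[-0.006,0.025,0.003,0,0,0],[-0.008,0.033,0.003,0,0,0],[-0.01,0.042,0.002,0,0,0]]]'
python3 -m jog '[[[-0.002,0.008,-0.001,0,0,0],[-0.004,0.016,-0.003,0,0,0],[-0.005,0.024,-0.006,0,0,0],[-0.007,0.032,-0.009,0,0,0],[-0.008,0.04,-0.013,0,0,0]]]'
python3 -m jog '[[[0,0,0,0,0,0],[0,0,0,0,0,0],[0,0,0,0,0,0],[0,0,0,0,0,0],[0,0,0,0,0,0]]]'
python3 arc.py 1 1.75 1
python3 -m jog '[[[0,0,0,0,0,0],[0,0,0,0,0,0],[0,0,0,0,0,0],[0,0,0,0,0,0],[0,0,0,0,0,0]]]' 0.2
python3 -m jog '[[[0,0,0.02,0,0,0],[0,0,0.045,0,0,0],[0,0,0.07,0,0,0],[0,0,0.1,0,0,0],[0,0,0.12,0,0,0]]]'
python3 -m jog '[[[-0.02,0.03,0,0,0,0],[-0.05,0.06,0,0,0,0],[-0.08,0.09,0,0,0,0],[-0.1,0.12,0,0,0,0],[-0.12,0.14,0,0,0,0]]]'
python3 st.py;python3 - <<'E'
from station import viewer
import cv2,numpy as np
c=viewer.camera('top')['color'];cv2.imwrite('pics/top2.png',c);b=viewer.camera('side')['color'];cv2.imwrite('pics/side2.png',b)
A=cv2.resize(c[185:305,220:370],None,fx=3.5,fy=3.5,interpolation=cv2.INTER_CUBIC)
B=cv2.resize(b[180:380,260:380],None,fx=2.1,fy=2.1);o=np.zeros((420,525+252,3),np.uint8);o[:,:525]=A;o[:,525:]=B
cv2.imwrite('pics/d2.png',cv2.convertScaleAbs(o,alpha=1.7))
E
```

```text
t: 11.55
position: [0.5229, 0.2018, 0.2682]
eef_rot: [1.975, 2.44, 0.012]
wrist_force: [5.4, -2.3, 0.9]
gripper_width: 0.0235
t: 12.18
position: [0.5143, 0.2426, 0.2552]
eef_rot: [1.974, 2.441, 0.011]
wrist_force: [-1.8, -1.5, 3.3]
gripper_width: 0.0241
t: 12.8
position: [0.5142, 0.2427, 0.2552]
eef_rot: [1.974, 2.441, 0.011]
wrist_force: [2.2, -0.3, -3.3]
gripper_width: 0.0236
radius 0.11118797982089036 ideal 0.10911003620199197 a 1.762370521387064
[[-0.001, -0.002, -0.002], [-0.001, -0.002, -0.002], [-0.001, -0.002, -0.001], [-0.001, -0.002, -0.001], [-0.001, -0.002, -0.001]]
t: 13.42
position: [0.5142, 0.2427, 0.2552]
eef_rot: [1.975, 2.441, 0.011]
wrist_force: [-0.1, 1.3, -0.2]
gripper_width: 0.0551
t: 14.05
position: [0.5143, 0.2429, 0.3767]
eef_rot: [1.974, 2.441, 0.013]
wrist_force: [0.1, 0.2, -0.1]
gripper_width: 0.0552
t: 14.68
position: [0.3932, 0.3843, 0.3768]
eef_rot: [1.973, 2.442, 0.014]
wrist_force: [0.4, 0.4, -0.1]
gripper_width: 0.0553
t 14.68 pos [0.3932 0.3843 0.3768] grasp [0.393  0.3841 0.3958] z [ 0.0071  0.0055 -1.    ] yaw_y 0.212 w 0.0553 F [ 0.4  0.4 -0.1] q [-0.36  0.3  -0.69  1.47  0.19  1.43 -0.84]
turn to rack, units [-0.011  0.013 -0.003]
```

View pics/d2.png

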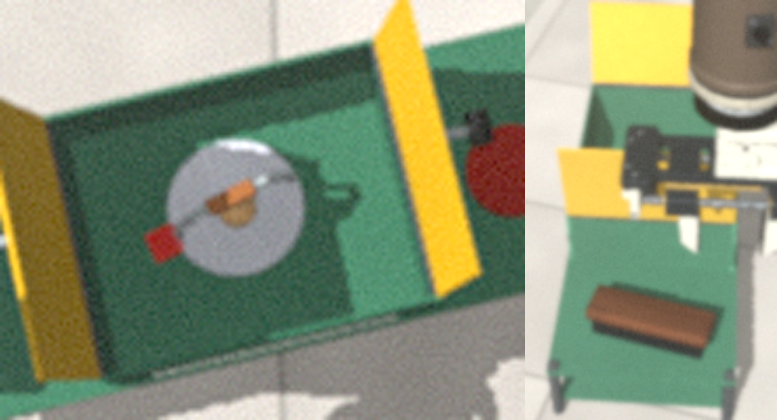

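```bash
python3 - <<'E'
from h import *
im=cv2.imread('pics/top2.png');hsv=cv2.cvtColor(im,cv2.COLOR_BGR2HSV)
def cen(lo,hi,x0,x1,y0,y1,smin=110,vmin=60):
    h=hsv[y0:y1,x0:x1].astype(int);m=((h[...,0]>=lo)&(h[...,0]<=hi) if lo<hi else ((h[...,0]>=lo)|(h[...,0]<=hi)))&(h[...,1]>smin)&(h[...,2]>vmin)
    ys,xs=np.nonzero(m);return xs.mean()+x0,ys.mean()+y0,m.sum()
tab=cen(170,5,258,278,244,264);print('tab',tab)
blk=cen(5,14,275,297,234,250,120);print('blk',blk)
p=np.load('p.npy')
obs=[((287.1,244.4),0,.017),(tab[:2],.0665,.017),((285.4,241.3),0,.074)]
def f(q):
    return np.ravel([proj('top',[q[0]+r*np.cos(q[2]),q[1]+r*np.sin(q[2]),q[3]+h])[0]-u for u,r,h in obs])
zf=.09+p[2]
s=least_squares(lambda q:f([*q,zf]),[.55,.06,1.9]);q=s.x
print('dish',np.round(q,4),'yaw rel rack-left',q[2]-p[3]-np.pi/2,'res',np.round(s.fun,2))
print('expected px ball',proj('top',[q[0],q[1],zf+.02]),'tool yaw_y target',q[2]-np.pi/2,'desired final',p[3]+np.pi)
E
```

```text
tab (np.float64(266.3521126760563), np.float64(254.11267605633802), np.int64(71))
blk (np.float64(286.0943396226415), np.float64(241.11320754716982), np.int64(53))
dish [0.5618 0.0694 1.9925] yaw rel rack-left 0.21157525693085022 res [ 0.06 -0.16 -0.36  0.17  0.29 -0.01]
expected px ball [[287.08785435 244.09021688]] tool yaw_y target 0.4216588532458274 desired final 3.35167624990477
```

```bash
python3 -m jog '[[[0.015,-0.03,0,0,0,0.05],[0.03,-0.065,0,0,0,0.1],[0.05,-0.1,0,0,0,0.2],[0.07,-0.135,0,0,0,0.3],[0.09,-0.17,0,0,0,0.4]]]'
python3 -m jog '[[[0.02,-0.035,0,-0.01,0.013,0],[0.04,-0.075,0,-0.01,0.013,0],[0.06,-0.11,0,-0.01,0.013,0],[0.075,-0.14,0,-0.01,0.013,0],[0.079,-0.145,0,-0.01,0.013,0]]]'
cat >> st.py <<'E'
D=np.array([.5618,.0694,.157]);print('grasp->block',np.round(D-g,4),'yaw err units',round(np.degrees(.4217-np.arctan2(R[1,1],R[0,1]))/30,3))
E
python3 st.py
```

```text
t: 15.4
position: [0.4821, 0.2135, 0.3771]
eef_rot: [1.701, 2.641, 0.014]
wrist_force: [-0.2, 1.3, -0.0]
gripper_width: 0.0549
t: 16.02
position: [0.5622, 0.0648, 0.3766]
eef_rot: [-1.707, -2.635, 0.001]
wrist_force: [0.2, 0.0, 0.1]
gripper_width: 0.0552
t 16.02 pos [0.5622 0.0648 0.3766] grasp [0.5622 0.0648 0.3956] z [-2.3e-03  9.0e-04 -1.0e+00] yaw_y 0.421 w 0.0552 F [0.2 0.  0.1] q [ 0.2   0.31 -0.56  1.43  0.16  1.45  0.06]
turn to rack, units [-0.002 -0.004 -0.403]
grasp->block [-0.0004  0.0046 -0.2386] yaw err units 0.001
```

```bash
python3 -m jog '[[[0,0.0025,-0.03,0,-0.004,0],[0,0.0045,-0.06,0,-0.004,0],[0,0.0045,-0.09,0,-0.004,0],[0,0.0045,-0.115,0,-0.004,0],[0,0.0045,-0.12,0,-0.004,0]]]'
python3 st.py
python3 -m jog '[[[0,0,-0.03,0,0,0],[0,0,-0.06,0,0,0],[0,0,-0.085,0,0,0],[0,0,-0.1,0,0,0],[0,0,-0.105,0,0,0]]]'
python3 st.py
python3 - <<'E'
from station import viewer
import cv2,numpy as np
c=viewer.camera('top')['color'];b=viewer.camera('side')['color']
A=cv2.resize(c[185:305,220:370],None,fx=2.5,fy=2.5,interpolation=cv2.INTER_CUBIC)
B=cv2.resize(b[180:300,260:410],None,fx=2.5,fy=2.5,interpolation=cv2.INTER_CUBIC)
cv2.imwrite('pics/g1.png',cv2.convertScaleAbs(np.hstack([A,B]),alpha=1.7))
E
```

```text
t: 16.65
position: [0.5611, 0.0695, 0.2553]
eef_rot: [-1.705, -2.635, 0.002]
wrist_force: [-0.1, -0.3, -0.0]
gripper_width: 0.0549
t 16.65 pos [0.5611 0.0695 0.2553] grasp [0.5611 0.0695 0.2743] z [-2.9e-03  7.0e-04 -1.0e+00] yaw_y 0.422 w 0.0549 F [-0.1 -0.3 -0. ] q [ 0.19  0.38 -0.55  1.64  0.21  1.18  0.01]
turn to rack, units [-0.002 -0.005 -0.405]
grasp->block [ 7.000e-04 -1.000e-04 -1.173e-01] yaw err units -0.001
t: 17.27
position: [0.5612, 0.0698, 0.1503]
eef_rot: [-1.705, -2.635, 0.001]
wrist_force: [0.0, -0.5, 0.3]
gripper_width: 0.0549
t 17.27 pos [0.5612 0.0698 0.1503] grasp [0.5612 0.0697 0.1693] z [-3.e-03  8.e-04 -1.e+00] yaw_y 0.422 w 0.0549 F [ 0.  -0.5  0.3] q [ 0.16  0.47 -0.52  1.78  0.28  0.97 -0.05]
turn to rack, units [-0.002 -0.006 -0.405]
grasp->block [ 0.0006 -0.0003 -0.0123] yaw err units -0.001
```

View pics/g1.png

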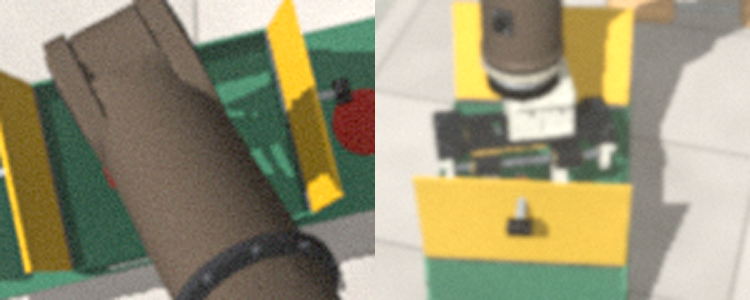

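```bash
python3 -m jog '[[[0,0,-0.004,0,0,0],[0,0,-0.008,0,0,0],[0.001,0,-0.012,0,-0.005,0],[0.001,0,-0.012,0,-0.005,0],[0.001,0,-0.012,0,-0.005,0]]]' -0.6
python3 st.py
python3 -m jog '[[[0,0,0,0,0,0],[0,0,0,0,0,0],[0,0,0,0,0,0],[0,0,0,0,0,0],[0,0,0,0,0,0]]]' -1 10
python3 st.py
```

```text
t: 18.0
position: [0.5624, 0.0697, 0.1388]
eef_rot: [-1.707, -2.637, -0.001]
wrist_force: [-0.1, 0.1, 0.2]
gripper_width: 0.0185
t 18.00 pos [0.5624 0.0697 0.1388] grasp [0.5624 0.0697 0.1578] z [ 2.e-04  8.e-04 -1.e+00] yaw_y 0.422 w 0.0185 F [-0.1  0.1  0.2] q [ 0.16  0.49 -0.52  1.79  0.29  0.94 -0.06]
turn to rack, units [-0.002  0.    -0.405]
grasp->block [-0.0006 -0.0003 -0.0008] yaw err units -0.001
t: 18.62
position: [0.5624, 0.0698, 0.1388]
eef_rot: [-1.706, -2.637, -0.001]
wrist_force: [0.4, -0.4, -0.0]
gripper_width: 0.0138
t 18.62 pos [0.5624 0.0698 0.1388] grasp [0.5624 0.0698 0.1578] z [ 2.e-04  9.e-04 -1.e+00] yaw_y 0.422 w 0.0138 F [ 0.4 -0.4 -0. ] q [ 0.16  0.49 -0.52  1.79  0.29  0.94 -0.06]
turn to rack, units [-0.002  0.    -0.405]
grasp->block [-0.0006 -0.0004 -0.0008] yaw err units -0.001
```

```bash
python3 -m jog '[[[0,0,0,0,0,0],[0,0,0.001,0,0,0],[0,0,0.004,0,0,0],[0,0,0.009,0,0,0],[0,0,0.015,0,0,0]]]' -1 30
python3 st.py
python3 -m jog '[[[0,0,0.007,0,0,0],[0,0,0.014,0,0,0],[0,0,0.022,0,0,0],[0,0,0.03,0,0,0],[0,0,0.038,0,0,0]]]'
python3 -m jog '[[[0,0,0.008,0,0,0],[0,0,0.016,0,0,0],[0,0,0.024,0,0,0],[0,0,0.032,0,0,0],[0,0,0.04,0,0,0]]]'
python3 st.py
```

```text
t: 19.25
position: [0.5624, 0.0698, 0.1542]
eef_rot: [-1.707, -2.637, -0.001]
wrist_force: [-0.3, 0.3, -1.2]
gripper_width: 0.0137
t 19.25 pos [0.5624 0.0698 0.1542] grasp [0.5624 0.0698 0.1732] z [ 3.e-04  9.e-04 -1.e+00] yaw_y 0.422 w 0.0137 F [-0.3  0.3 -1.2] q [ 0.16  0.47 -0.52  1.77  0.28  0.97 -0.05]
turn to rack, units [-0.002  0.001 -0.405]
grasp->block [-0.0006 -0.0004 -0.0162] yaw err units -0.001
t: 19.88
position: [0.5624, 0.0698, 0.1928]
eef_rot: [-1.707, -2.637, -0.002]
wrist_force: [0.4, 0.2, -1.2]
gripper_width: 0.0138
t: 20.5
position: [0.5624, 0.0698, 0.2333]
eef_rot: [-1.707, -2.637, -0.002]
wrist_force: [-0.7, -0.6, -1.3]
gripper_width: 0.0136
t 20.50 pos [0.5624 0.0698 0.2333] grasp [0.5624 0.0698 0.2523] z [ 3.e-04  1.e-03 -1.e+00] yaw_y 0.422 w 0.0136 F [-0.7 -0.6 -1.3] q [ 0.18  0.39 -0.55  1.67  0.22  1.14 -0.  ]
turn to rack, units [-0.002  0.001 -0.405]
grasp->block [-0.0006 -0.0004 -0.0953] yaw err units -0.001
```

```bash
for i in 1; do :; done
python3 -m jog '[[[0,0,0.008,0,0,0],[0,0,0.016,0,0,0],[0,0,0.024,0,0,0],[0,0,0.032,0,0,0],[0,0,0.04,0,0,0]]]'
python3 -m jog '[[[0,0,0.008,0,0,0],[0,0,0.016,0,0,0],[0,0,0.024,0,0,0],[0,0,0.032,0,0,0],[0,0,0.04,0,0,0]]]'
python3 -m jog '[[[0,0,0.008,0,0,0],[0,0,0.016,0,0,0],[0,0,0.024,0,0,0],[0,0,0.032,0,0,0],[0,0,0.04,0,0,0]]]'
python3 -m jog '[[[0,0,0.008,0,0,0],[0,0,0.016,0,0,0],[0,0,0.022,0,0,0],[0,0,0.026,0,0,0],[0,0,0.028,0,0,0]]]'
python3 st.py;python3 - <<'E'
from station import viewer
import cv2,numpy as np
c=viewer.camera('top')['color'];b=viewer.camera('side')['color'];cv2.imwrite('pics/side3.png',b)
A=cv2.resize(c[185:305,220:340],None,fx=2.5,fy=2.5,interpolation=cv2.INTER_CUBIC)
B=cv2.resize(b[130:250,260:410],None,fx=4,fy=4,interpolation=cv2.INTER_CUBIC)
o=np.zeros((480,800,3),np.uint8);o[:,200:]=B;o[:200,:200]=cv2.resize(A,(200,200))
cv2.imwrite('pics/l1.png',cv2.convertScaleAbs(o,alpha=1.7))
E
```

```text
t: 21.12
position: [0.5624, 0.0698, 0.2739]
eef_rot: [-1.707, -2.637, -0.002]
wrist_force: [-0.7, 0.5, -1.9]
gripper_width: 0.0135
t: 21.75
position: [0.5624, 0.0698, 0.3144]
eef_rot: [-1.707, -2.637, -0.001]
wrist_force: [0.1, -0.1, -1.1]
gripper_width: 0.0137
t: 22.38
position: [0.5624, 0.0698, 0.3549]
eef_rot: [-1.706, -2.637, -0.001]
wrist_force: [-0.7, -0.1, -1.5]
gripper_width: 0.0137
t: 23.0
position: [0.5624, 0.0698, 0.3831]
eef_rot: [-1.707, -2.637, -0.001]
wrist_force: [0.8, 0.5, -0.3]
gripper_width: 0.0141
t 23.00 pos [0.5624 0.0698 0.3831] grasp [0.5624 0.0698 0.4021] z [ 2.e-04  1.e-03 -1.e+00] yaw_y 0.422 w 0.0141 F [ 0.8  0.5 -0.3] q [ 0.19  0.31 -0.56  1.42  0.16  1.46  0.06]
turn to rack, units [-0.002  0.001 -0.405]
grasp->block [-0.0006 -0.0004 -0.2451] yaw err units -0.001
```

View pics/l1.png

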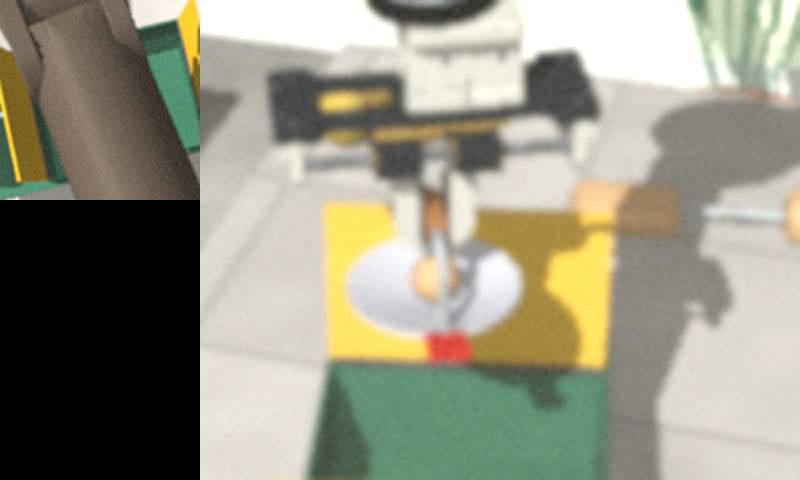

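```bash
python3 -m jog '[[[0,0,0,0,0,0.02],[-0.0003,-0.0002,0,0,0,0.06],[-0.0006,-0.0005,0,0,0,0.12],[-0.001,-0.0008,0,0,0,0.18],[-0.0014,-0.0012,0,0,0,0.25]]]'
python3 -m jog '[[[-0.0003,-0.0002,0,0,0,0.07],[-0.0006,-0.0005,0,0,0,0.14],[-0.0009,-0.0008,0,0,0,0.21],[-0.0012,-0.001,0,0,0,0.28],[-0.0015,-0.0013,0,0,0,0.35]]]'
python3 -m jog '[[[-0.0003,-0.0002,0,0,0,0.07],[-0.0006,-0.0005,0,0,0,0.14],[-0.0009,-0.0008,0,0,0,0.21],[-0.0012,-0.001,0,0,0,0.28],[-0.0015,-0.0013,0,0,0,0.35]]]'
python3 -m jog '[[[-0.0003,-0.0002,0,0,0,0.07],[-0.0006,-0.0005,0,0,0,0.14],[-0.0009,-0.0008,0,0,0,0.21],[-0.0012,-0.001,0,0,0,0.28],[-0.0015,-0.0013,0,0,0,0.35]]]'
python3 st.py
```

```text
t: 23.72
position: [0.561, 0.0686, 0.3829]
eef_rot: [-1.527, -2.745, -0.001]
wrist_force: [0.4, 0.6, -1.6]
gripper_width: 0.0136
t: 24.35
position: [0.5594, 0.0673, 0.383]
eef_rot: [-1.266, -2.875, -0.001]
wrist_force: [0.3, 0.2, -1.9]
gripper_width: 0.0134
t: 24.98
position: [0.5579, 0.066, 0.3829]
eef_rot: [-0.994, -2.98, -0.001]
wrist_force: [0.2, -0.9, -1.3]
gripper_width: 0.0137
t: 25.6
position: [0.5564, 0.0647, 0.3829]
eef_rot: [-0.713, -3.059, -0.001]
wrist_force: [-1.2, 0.0, -2.2]
gripper_width: 0.0137
t 25.60 pos [0.5564 0.0647 0.3829] grasp [0.5564 0.0647 0.4019] z [-4.e-04  9.e-04 -1.e+00] yaw_y 1.113 w 0.0137 F [-1.2  0.  -2.2] q [ 0.28  0.32 -0.68  1.43  0.2   1.47  0.72]
turn to rack, units [-0.002  0.    -1.724]
grasp->block [ 0.0054  0.0047 -0.2449] yaw err units -1.32
```

```bash
python3 -m jog '[[[-0.0003,-0.0002,0,0,0,0.07],[-0.0006,-0.0005,0,0,0,0.14],[-0.0009,-0.0008,0,0,0,0.21],[-0.0012,-0.001,0,0,0,0.28],[-0.0015,-0.0013,0,0,0,0.35]]]'
python3 -m jog '[[[-0.0003,-0.0002,0,0,0,0.07],[-0.0006,-0.0005,0,0,0,0.14],[-0.0009,-0.0008,0,0,0,0.21],[-0.0012,-0.001,0,0,0,0.28],[-0.0015,-0.0013,0,0,0,0.35]]]'
python3 -m jog '[[[-0.0003,-0.0002,0,0,0,0.07],[-0.0006,-0.0005,0,0,0,0.14],[-0.0009,-0.0008,0,0,0,0.205],[-0.0012,-0.001,0,0,0,0.27],[-0.0014,-0.0012,0,0,0,0.33]]]'
python3 -m jog '[[[-0.0002,-0.0002,0,0,0,0.06],[-0.0004,-0.0004,0,0,0,0.11],[-0.0005,-0.0005,0,0,0,0.15],[-0.0006,-0.0005,0,0,0,0.18],[-0.0006,-0.0005,0,0,0,0.2]]]'
python3 -m jog '[[[0,0,0,0,0,0],[0,0,0,0,0,0],[0,0,0,0,0,0],[0,0,0,0,0,0],[0,0,0,0,0,0]]]'
python3 st.py;python3 - <<'E'
from station import viewer
import cv2,numpy as np
c=viewer.camera('top')['color'];b=viewer.camera('side')['color'];cv2.imwrite('pics/side4.png',b);cv2.imwrite('pics/top4.png',c)
A=cv2.resize(c[165:325,180:410],(316,220))
B=cv2.resize(b[130:250,270:390],None,fx=4,fy=4,interpolation=cv2.INTER_CUBIC)
o=np.zeros((480,800,3),np.uint8);o[:,320:]=B;o[:220,:316]=A;o[230:470,:316]=cv2.resize(b[140:400,200:440],(316,240))
cv2.imwrite('pics/f1.png',cv2.convertScaleAbs(o,alpha=1.7))
E
```

```text
t: 26.22
position: [0.5549, 0.0634, 0.3829]
eef_rot: [-0.426, -3.112, -0.001]
wrist_force: [0.0, 0.0, -1.2]
gripper_width: 0.0138
t: 26.85
position: [0.5534, 0.062, 0.3829]
eef_rot: [-0.136, -3.138, -0.001]
wrist_force: [-0.5, -0.0, -1.5]
gripper_width: 0.0141
t: 27.48
position: [0.5519, 0.0608, 0.383]
eef_rot: [0.138, -3.138, -0.001]
wrist_force: [0.3, 0.8, -1.5]
gripper_width: 0.0134
t: 28.1
position: [0.5514, 0.0603, 0.383]
eef_rot: [0.304, -3.126, -0.001]
wrist_force: [-0.5, 0.1, -1.2]
gripper_width: 0.0137
t: 28.72
position: [0.5513, 0.0603, 0.3829]
eef_rot: [0.304, -3.126, -0.001]
wrist_force: [-0.2, 1.1, -0.9]
gripper_width: 0.0136
t 28.73 pos [0.5513 0.0603 0.3829] grasp [0.5513 0.0603 0.4019] z [-9.e-04  5.e-04 -1.e+00] yaw_y 1.764 w 0.0136 F [-0.2  1.1 -0.9] q [ 0.38  0.34 -0.81  1.43  0.24  1.48  1.33]
turn to rack, units [-2.000e-03 -1.000e-03 -2.969e+00]
grasp->block [ 0.0105  0.0091 -0.2449] yaw err units -2.564
```

View pics/f1.png

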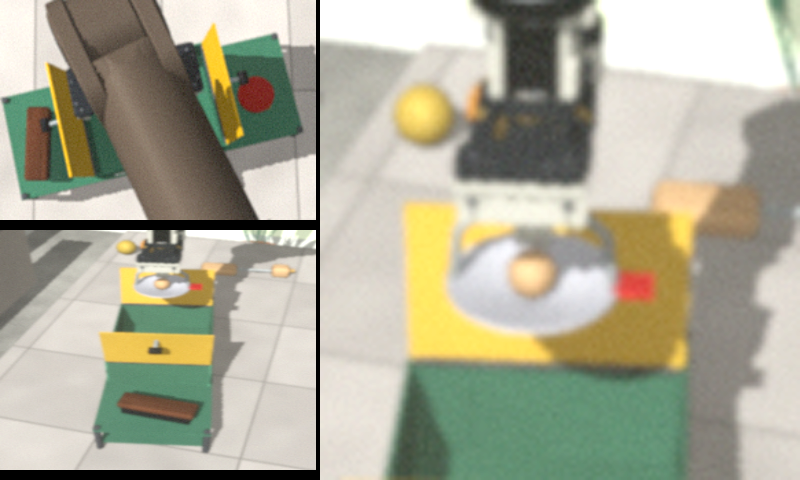

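```bash
python3 - <<'E'
from h import *
p=np.load('p.npy');im=cv2.imread('pics/side4.png');hsv=cv2.cvtColor(im,cv2.COLOR_BGR2HSV).astype(int)
def blob(m,x0,x1,y0,y1):
    s=m[y0:y1,x0:x1];ys,xs=np.nonzero(s);return np.round([xs.mean()+x0,ys.mean()+y0,s.sum()],2)
red=((hsv[...,0]>170)|(hsv[...,0]<4))&(hsv[...,1]>130)
print('tab',blob(red,338,360,192,212))
ball=(hsv[...,0]>4)&(hsv[...,0]<25)&(hsv[...,1]>70);print('ball',blob(ball,312,334,188,210))
G=np.array([.5513,.0603,.333])
t=np.pi/2+1.764
for dy in(0,.0166,.05):
  for dz in(0,.003):
    print('pred tab',dy,dz,proj('side',G+[.0665*np.cos(t+dy),.0665*np.sin(t+dy),.015+dz]))
print('pred ball',proj('side',G+[0,0,.02]),'rim',proj('side',G+[0,0,.017]))
B=[proj('side',G+d+[0,0,.02])-proj('side',G+[0,0,.02]) for d in np.eye(3)*.005];print('5mm sens',np.round(B,2).tolist())
E
```

```text
tab [348.11 200.97  36.  ]
ball [322.46 196.81 104.  ]
pred tab 0 0 [[349.63519977 201.30645508]]
pred tab 0 0.003 [[349.67168134 200.33939233]]
pred tab 0.0166 0 [[349.65075913 201.05395201]]
pred tab 0.0166 0.003 [[349.68723437 200.08718915]]
pred tab 0.05 0 [[349.66013816 200.54625777]]
pred tab 0.05 0.003 [[349.6965649  199.58009988]]
pred ball [[323.49858801 198.45701236]] rim [[323.50475348 199.42467703]]
5mm sens [[[-1.89, -0.31]], [[-0.55, 1.1]], [[-0.01, -1.62]]]
```

```bash
python3 -m jog '[[[0,0,0,0,0,0.005],[0,0,0,0,0,0.013],[0,0,0,0,0,0.022],[0,0,0,0,0,0.029],[0,0,0,0,0,0.033]]]'
python3 -m jog '[[[0,0,0,0,0,0],[0,0,0,0,0,0],[0,0,0,0,0,0],[0,0,0,0,0,0],[0,0,0,0,0,0]]]'
python3 st.py; python3 - <<'E'
from h import *
from station import viewer
from scipy.optimize import least_squares
b=viewer.camera('side')['color'];cv2.imwrite('pics/side5.png',b)
def tilt(f,G,yaw,y0,y1,x0,x1):
    hsv=cv2.cvtColor(cv2.imread(f),cv2.COLOR_BGR2HSV).astype(int)
    r=((hsv[...,0]>170)|(hsv[...,0]<4))&(hsv[...,1]>110);ys,xs=np.nonzero(r[y0:y1,x0:x1]);tab=np.array([xs.mean()+x0,ys.mean()+y0])
    print(f,'tab',tab,len(xs),'pred level',proj('side',np.array(G)+[.0665*np.cos(yaw),.0665*np.sin(yaw),.015])[0])
tilt('pics/side3.png',[.5624,.0698,.333],1.9925,208,225,312,334)
tilt('pics/side5.png',[.5513,.0603,.333],np.pi/2+1.781,192,212,338,360)
# overlay of the predicted level dish
o=cv2.resize(b[150:240,270:390],None,fx=6,fy=6,interpolation=cv2.INTER_CUBIC);o=cv2.convertScaleAbs(o,alpha=1.6)
G=np.array([.5513,.0603,.333]);th=np.linspace(0,2*np.pi,60);y=np.pi/2+1.781
def P(X):return [tuple(int(v) for v in((u-[270,150])*6+2.5)) for u in proj('side',X)]
for q in P(G+np.c_[.056*np.cos(th),.056*np.sin(th),0*th+.017]):cv2.circle(o,q,1,(0,255,0),-1)
e=np.array([np.cos(y),np.sin(y),0]);n=np.array([-e[1],e[0],0]);u=[0,0,.017]
cv2.polylines(o,[np.array(P(np.array([G+u+e*.056+n*.013,G+u+e*.077+n*.013,G+u+e*.077-n*.013,G+u+e*.056-n*.013])))],True,(255,0,255))
# ball outline: silhouette approx
r=.016;c=G+[0,0,.02];vx,vy=C['side']['R'][0],C['side']['R'][1]
for q in P(c+r*(np.cos(th)[:,None]*vx+np.sin(th)[:,None]*vy)):cv2.circle(o,q,1,(255,0,0),-1)
cv2.imwrite('pics/ov.png',o)
E
```

```text
t: 29.45
position: [0.5513, 0.0603, 0.3829]
eef_rot: [0.331, -3.123, -0.001]
wrist_force: [0.1, 0.4, -1.5]
gripper_width: 0.0135
t: 30.08
position: [0.5513, 0.0603, 0.3829]
eef_rot: [0.331, -3.123, -0.001]
wrist_force: [-0.0, -0.1, -1.2]
gripper_width: 0.0137
t 30.07 pos [0.5513 0.0603 0.3829] grasp [0.5513 0.0603 0.4019] z [-9.e-04  5.e-04 -1.e+00] yaw_y 1.782 w 0.0137 F [-0.  -0.1 -1.2] q [ 0.38  0.34 -0.82  1.43  0.24  1.48  1.35]
turn to rack, units [ 1.000e-03 -2.000e-03  2.998e+00]
grasp->block [ 0.0105  0.0091 -0.2449] yaw err units -2.598
pics/side3.png tab [321.89795918 216.36734694] 49 pred level [321.87171315 217.27358809]
pics/side5.png tab [347.67567568 201.02702703] 37 pred level [349.65104466 201.04786846]
```

View pics/ov.png

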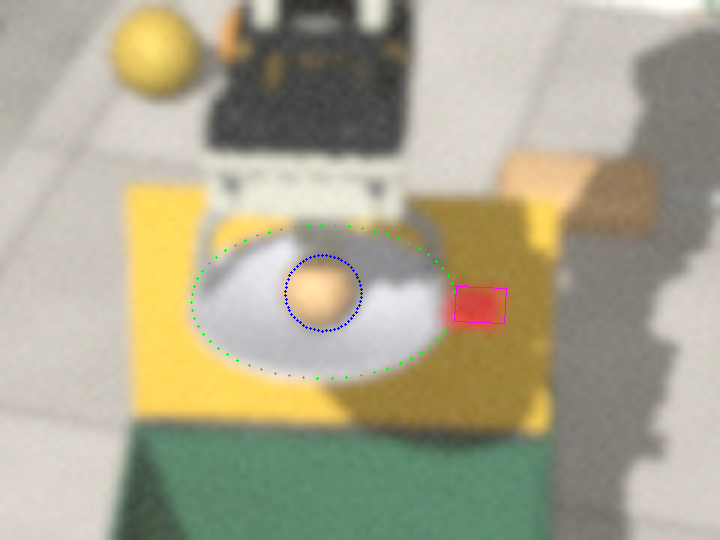

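```bash
python3 -c "
from station import robot
print(robot.sign_off())"
```

```text
the job is handed in; nothing more can be done
None
```

I opened both flaps, lifted the dish out by its grip block and turned its tab to the rack's front. I handed it in at about 30 s, with the arm still holding the dish.

- **Flaps:** each was swung by its knob to about 1.75 rad, a little past upright. The last pictures show both still open.
- **Dish:** it went straight up about 245 mm, so its underside is about 155 mm above the rim. Then I moved it 14 mm sideways to the middle of the box and turned it 78° (it started about 12° off the rack's left).
- **Last checks:** the tool is vertical to about 0.001 rad and stationary. The tab should point within about 0.01 rad of the rack's front, going by the tool angle and the fitted rack angle; the pictures agree only roughly. The last side picture, compared with a predicted level dish, shows it level to about 1° and the ball within about 2 mm of centre.
- **Disagreement:** the tab sat about 2 pixels (roughly 5 mm) closer to the dish than predicted. The rim and ball were off the same way by about 1 pixel or less, so I took it as calibration and blob-edge error.
- **Bystanders:** the gripper never came near the tin, brush, shoe tree or shoe horn. I saw no change in the tin or brush and did not measure any of the four again; the shoe horn was out of frame in the last views. Wrist force readings stayed below about 13 N.

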